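Stow the utility knife under the sliding cover of a drawer

ROBOT

A 6-joint arm with a two-finger parallel gripper is mounted at the origin on the work surface. World frame = base frame: x ahead of the robot, y to its left, z up, the work surface at z = 0. Lengths are in m, angles in rad, forces in N, time in s.
With the tool pointing down it reaches from about 0.3 to 0.775 m from the base axis. Payload 14.6 kg.
Tool frame: the origin (TCP) lies midway between the tips of the shut fingers; the grasp point (between the pads) lies 19 mm behind it (tcp_to_grasp is the distance from the TCP to the grasp point, in m); z points along the fingers, y is the line along which they close (so a half turn about z gives the same grasp; the last joint's range is limited). The gripper opens to 94 mm and grips with 3 to 60 N. Pads are 16 mm wide; open, the fingers measure 119 mm over their backs; the gripper's body (75 mm by 177 mm) begins 78 mm behind the grasp point.
Start: joints at [1.27, 0.3, 1.521, -0, 1.321, -0.067], TCP at [0.127, 0.535, 0.205] pointing down, gripper open.
Joint ranges: [-3.03, 3.03], [-0.79, 2.21], [0.23, 2.52], [-1.04, 4.18], [0, 3.07], [-2.55, 2.55]. Speed limits (rad/s): [2.22, 2.22, 2.57, 3.14, 3.14, 3.14].

INTERFACE

Orientations are given as [roll, pitch, yaw] about the fixed x, y, z axes, in that order (R = Rz(yaw) Ry(pitch) Rx(roll)).
In Python, from station import * gives the robot as it stands.
- The arm moves only by the tool send_rows, never from a script. Its argument "motion" is a list of rows, each a list of 3 entries, a list of its own where there are three numbers: the shift along the tool's x, y, z in units of 0.03 m (1.0 is 0.03 m), then the turn, a rotation vector about the tool's x, y, z in units of 0.12 rad (1.0 is 0.12 rad), then the opening, from -1 (shut) to 1 (fully open). In form: [[[x, y, z], [rx, ry, rz], grip], ...]. A call has 1 to 12 rows; each row shifts and turns the commanded pose from where the row before left it, along the tool's axes as they then stand; what a row does not reach is not made up. A row lasts 1/10 s, in which the tool goes at most 50 mm and 8.59 degrees, less where a joint would pass 70% of its speed; a pose out of reach is approached as far as the arm can. A call with a number of a shift or a turn outside -1 to 1 is refused whole. A call with a gripper value outside its range is refused whole. The fingers move at their own pace and stop on an object; "squeeze" is the grip in N (left out, the last holds). Time passes only in rows, so rows that do not move let the fingers close. It gives the time, the measured TCP pose, the force, the opening and the grip force at its end, in the units of the state.
- get_obs(): the state, without advancing time (a new reading comes with each control period).
- camera(name): name is "side" or "top" or "wrist"; returns a dict with "pixels" (420x560x3 uint8, red, green, blue), "depth" (420x560 float32, m along the optical axis (not along the pixel's ray), 0 where there is no reading), "fx", "fy", "cx", "cy" (pixels), "rvec" (rotation vector, rad) and "tvec" (3), from world to camera coordinates, as OpenCV has them. Camera axes: x right, y down, z forward; pixel columns grow to the right and rows downward; lengths in m; the calibration is good to about 2 mm. A picture is of the moment at which its call begins.
- hand_in(): hands the job in; it is judged then, once.
The state is a dict: "time_s": time; "qpos": joint angles; "joint_vel": joint speeds; "tau": joint torques, N m; "ee_pos": TCP position; "eef_rot": TCP orientation; "force": force on the tool from outside, world axes, zero at the start; "moment": the same for the moment, N m; "grip_width": finger opening in m; "grip_force": force on a finger pad.
Only numpy, scipy, OpenCV 4.12 (cv2) and the standard library are available. Lean on these libraries where they do the work, as an engineer would, in place of code of your own. Each camera call takes 0.05 s, during which the arm holds its last target. There are 200 camera calls.

TASK

Put the yellow utility knife away safely: pull the tool chest's drawer right out, lay the knife gently (not dropped), flat and right way up, in the drawer's open compartment, slide the flat blue cover all the way across over it, and then push the drawer fully shut. Leave the other things on the bench and the chest where they are.

Things in the scene. Friction and masses are not known exactly. Their poses are not given: they have to be found in the camera images.
- chest: Fixed grey chest with one red-fronted drawer. Origin on the bench under the middle of the pulled-out tray; +x into the chest, y left, z up. Shell x 81..291, y -120..120, z 0..116 mm. A lamp bar along y (18 deep, 268 wide, 16 high) is fixed above the handle at x 56, underside z 206, on thin posts at y +-127: reach under it, tool leaning back 25 to 45 degrees, fingers down and into the chest.
- drawer (a joint): Slide of the drawer along the chest's -x: 0 = shut, 0.150 m = out against its stop. About 3 N of friction. Starts shut or slightly ajar.
- drawer_handle (a point): Middle of the steel bow handle: an upright round bar 12 mm thick, 38 mm tall (point on its axis, half-way up), 36 mm before the drawer front, 67 mm above the bench. Axes as the chest's. Pinch it from left and right. The front is 236 wide, 12 thick, 36 to 96 mm above the bench.
- compartment (a point): Middle of the floor of the drawer's right-hand, open compartment; moves with the drawer, axes as the chest's. 138 long (x), 100 wide (y), floor 46 mm above the bench. Walls above the floor: front 50, right 34, back 34, left divider 23 mm. The cover's underside runs 24 mm above the floor; at the start the cover's edge may overhang the left side by up to 8 mm.
- cover (a joint): Slide of the flat cover along the chest's -y (to the right): 0 = over the left-hand compartment, 0.104 m = fully over the right-hand compartment. About 1.2 N of friction.
- cover_grip (a point): Top middle of the white rib on the blue cover; the rib is 44 mm long (x), 12 mm wide (y), 18 mm tall above the cover plate (136 x 102 x 4 mm). It moves with the cover and drawer; axes as the chest's.
- mat: Fixed green cutting mat, 320 (x) x 320 (y) x 4 mm, origin under its middle; a bank of three open bins, 72 mm high, stands behind it at its x 195 to 295 mm.
- knife: Yellow utility knife lying on the mat, 115 long x 24 wide x 16 mm thick, origin in the middle of its underside; x along it to the steel nose (nose the last 17 mm, 16 wide), z up. About 120 g.
- marker: Bystander: blue marker, 120 mm long, 16 mm thick, lying beside the knife, x along it; origin on its underside.
- shears: Bystander: shears with black handles, about 150 long, 45 wide, 14 mm high, lying on the other side of the knife, x along the blades; origin on the underside.
- hammer: Bystander: hammer with wooden handle, about 270 mm long, lying on the bench, x along it.
- tape: Bystander: ring of orange tape, 90 mm across, 24 mm high.
- template: Bystander: flat red plastic cutting template, 110 x 95 x 6 mm.
- glue: Bystander: white glue bottle with red cap, 48 mm across, 115 mm tall, standing between mat and chest, farther back.
- bull_black: Bystander: black bull figurine, 70 x 32 x 56 mm, standing on the chest's top.
- bull_cream: Bystander: cream bull figurine, 70 x 32 x 56 mm, standing on the chest's top.

How it is judged:
On the way, in this order (a step that is already met when the one before it is completed fails the run):
1. the drawer is pulled right out (value of joint drawer above 0.138 m), for 0.2 s.
2. the knife lies flat in the right-hand compartment, let go, with the drawer out (x of knife in the frame of compartment between -0.022 and 0.022 m and y of knife in the frame of compartment between -0.04 and 0.04 m and z of knife in the frame of compartment between -0.004 and 0.006 m and angle between knife's own z axis and vertical below 0.15 rad and value of joint drawer above 0.138 m and contact force between the fingers and knife below 0.3 N and linear speed of knife below 0.03 m/s), for 0.2 s.
3. the cover is slid all the way over the knife, with the drawer still out (x of knife in the frame of compartment between -0.022 and 0.022 m and y of knife in the frame of compartment between -0.04 and 0.04 m and z of knife in the frame of compartment between -0.004 and 0.006 m and angle between knife's own z axis and vertical below 0.15 rad and value of joint drawer above 0.138 m and value of joint cover above 0.096 m), for 0.2 s.
At the end, for the whole second after the job is handed in: The drawer is shut to within 8 mm, the cover is across by more than 96 of 104 mm, and the knife lies flat at rest on the floor of the right-hand compartment under it (within 0.15 rad of level, the right way up, within 22 mm of the middle lengthwise) (x of knife in the frame of compartment between -0.022 and 0.022 m and y of knife in the frame of compartment between -0.04 and 0.04 m and z of knife in the frame of compartment between -0.004 and 0.006 m and angle between knife's own z axis and vertical below 0.15 rad and value of joint drawer below 0.008 m and value of joint cover above 0.096 m and linear speed of knife below 0.02 m/s); the robot touches nothing.
It fails at once if another thing is moved by more than 40 mm (distance of any of marker, shears, hammer, tape, template, glue, bull_black, bull_cream from where it was at the start of the episode above 0.04 m).
It fails at once if the knife is dropped (falls free at more than 0.7 m/s) (linear speed of knife above 0.7 m/s and contact force between the fingers and knife below 0.1 N).
It also fails if it takes over 70 s, if anything falls off the work surface, if the arm or the gripper's body presses on something with over 40 N, if the wrist force passes 120 N, or if a joint passes its speed limit or range.

## Working session

There is one attempt and no reset: what is moved stays moved. The work goes in short steps, Python scripts to look and compute and a tool call to move; the robot and the scene stay as the last step left them, time stands still between calls to the robot, and variables do not carry over. Pictures are saved under pics/ and viewed, at most 10 in all, crops included, and the job is handed in when it is done.

Besides the shell and the picture viewer there is one more tool, called after "Call:" as a command line: name --argument value ..., lists and objects as JSON in quotes. send_rows: Moves the arm, as the interface text tells. Its arguments: {"type":"object","properties":{"motion":{"type":"array"},"squeeze":{"type":"number"}},"required":["motion"]}

```bash
mkdir -p pics; cat > h.py <<'E'
from station import *
import numpy as np, cv2
from scipy.spatial.transform import Rotation as R
def snap(n,f):
    c=camera(n); cv2.imwrite('pics/'+f,cv2.cvtColor(c['pixels'],cv2.COLOR_RGB2BGR)); np.savez('pics/'+f[:-4],**c); return c
def cloud(c):
    d=c['depth']; v,u=np.mgrid[:420,:560]
    P=np.stack([(u-c['cx'])/c['fx']*d,(v-c['cy'])/c['fy']*d,d],-1)
    M=cv2.Rodrigues(np.array(c['rvec'],float).reshape(3,1))[0]
    return (P-np.array(c['tvec']).reshape(3))@M
E
python3 - <<'E'
from h import *
for n in('top','side'): snap(n,n+'0.png')
print(get_obs())
E
```

```text
{'time_s': 0.1, 'qpos': array([ 1.27042317e+00,  3.00409329e-01,  1.52152090e+00, -1.73704287e-05,
        1.32072823e+00, -6.65892171e-02]), 'joint_vel': array([ 0.00049999, -0.00093754, -0.0008086 , -0.00092538, -0.00221215,
        0.00027789]), 'tau': array([ 6.51384162e-04, -5.32651448e+01, -3.53277326e+01,  7.08998716e-02,
        2.35902099e-02, -1.16010588e-04]), 'ee_pos': array([0.12734203, 0.53480352, 0.20494568]), 'eef_rot': array([-3.14052809e+00, -5.41305822e-05,  2.90781300e+00]), 'force': array([-0.19254299, -1.11785496,  0.54056405]), 'moment': array([0.03974395, 0.01510424, 0.0198991 ]), 'grip_force': 0.0, 'grip_width': 0.09422283506422827}
```

View pics/top0.png

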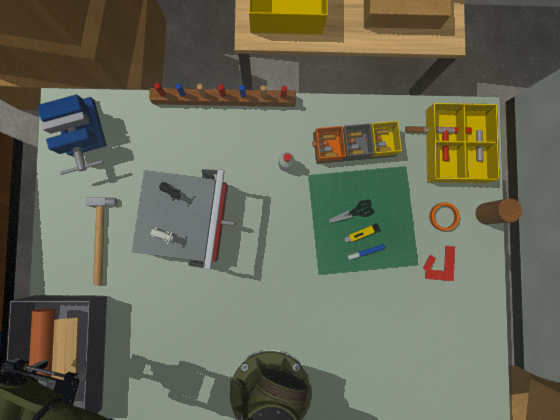

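View pics/side0.png

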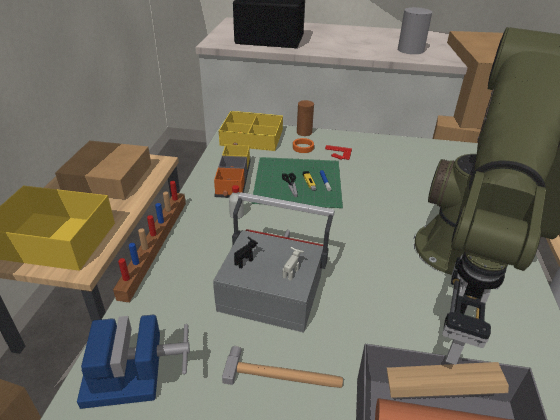

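The top view shows the chest on the left (lamp bar at (215,218), handle at (228,223)) and the mat on the right. On the mat are the shears at (352,212), knife at (363,234) and marker at (367,252). The side view shows the same layout, with nothing else near the bench front.

```bash
cat > m.py <<'E'
from h import *
c=dict(np.load('pics/top0.npz')); W=cloud(c); px=c['pixels'].astype(int)
v,u=np.mgrid[:420,:560]
print('K',c['fx'],c['tvec'],'cam',-cv2.Rodrigues(c['rvec'].reshape(3,1))[0].T@c['tvec'].reshape(3))
def box(n,m):
    P=W[m]; r=cv2.minAreaRect(P[:,:2].astype(np.float32)*1000)
    print(n,m.sum(),'c',P.mean(0).round(4),'z',np.percentile(P[:,2],[2,50,98]).round(4),'rect',r,cv2.boxPoints(r).round(0).tolist())
ok=c['depth']>0; z=W[...,2]
reg=(u>120)&(u<280)&(v>150)&(v<290)
box('lamp',reg&(z>.212)&(z<.232))
box('top',reg&(z>.110)&(z<.122)&(u<225))
r,g,b=px[...,0],px[...,1],px[...,2]
box('red',reg&(r>g+70)&(z>.03)&(z<.11))
mat=(u>300)&(u<420)&(v>165)&(v<280)
box('mat',mat&(g>r+30)&(z<.012))
box('knifeY',mat&(r>150)&(g>120)&(b<110)&(v>200))
box('knifeZ',mat&(z>.013)&(u>338)&(u<385)&(v>221)&(v<245)&~(b>r+30))
box('marker',mat&(b>r+40)&(v>240))
box('shears',mat&(z>.008)&(v<224)&(v>196))
box('glue',(z>.05)&(u>270)&(u<300)&(v>145)&(v<180))
hm=reg&(u>221)&(u<240)&(v>215)&(v<230)&(z>.05)&(z<.12)&(abs(r-g)<25)
box('handle',hm)
box('bulls',reg&(z>.13)&(z<.2)&(u<200))
E
python3 m.py; python3 - <<'E'
import cv2
i=cv2.imread('pics/top0.png'); a=cv2.resize(i[150:290,120:280],None,fx=4,fy=4,interpolation=2)[:,:]
b=cv2.resize(i[190:270,320:400],None,fx=2.0,fy=2.0)
cv2.imwrite('pics/crop.png',cv2.hconcat([a,cv2.copyMakeBorder(b,0,400,0,0,0)]))
E
```

```text
K 426.9007369167087 [-0.02678836  0.55804484  1.31549702] cam [0.4491381  0.01539846 1.3567247 ]
lamp 720 c [0.5175 0.1566 0.2212] z [0.2135 0.2215 0.2261] rect ((520.2932739257812, 159.69723510742188), (28.428495407104492, 266.6683654785156), 82.36946105957031) [[386.0, 163.0], [651.0, 128.0], [654.0, 156.0], [390.0, 191.0]]
top 5568 c [0.533  0.2835 0.1158] z [0.1111 0.1158 0.1207] rect ((537.8883666992188, 285.79071044921875), (211.45181274414062, 258.38262939453125), 83.58442687988281) [[398.0, 195.0], [654.0, 166.0], [678.0, 376.0], [421.0, 405.0]]
red 176 c [0.515  0.1575 0.0957] z [0.0906 0.096  0.1007] rect ((515.8915405273438, 157.47996520996094), (7.446412563323975, 223.643798828125), 83.83348846435547) [[404.0, 166.0], [627.0, 142.0], [627.0, 149.0], [405.0, 173.0]]
mat 8668 c [ 0.5361 -0.2903  0.0037] z [-0.0021  0.0037  0.0094] rect ((535.1719360351562, -290.866943359375), (319.224853515625, 321.484375), 6.0758538246154785) [[359.0, -148.0], [393.0, -468.0], [711.0, -434.0], [677.0, -114.0]]
knifeY 140 c [ 0.4912 -0.2839  0.0193] z [0.0138 0.019  0.0248] rect ((490.50091
[... 866 characters left out ...]
]
glue 207 c [ 0.698  -0.0387  0.1226] z [0.0517 0.0811 1.3567] rect ((589.0301513671875, -25.282806396484375), (44.94099426269531, 287.8874816894531), 82.65792083740234) [[443.0, -29.0], [729.0, -66.0], [735.0, -21.0], [449.0, 15.0]]
handle 65 c [0.5173 0.1316 0.0858] z [0.0522 0.0896 0.0966] rect ((517.3682861328125, 133.65188598632812), (45.771461486816406, 21.695730209350586), 63.76515197753906) [[498.0, 118.0], [517.0, 108.0], [537.0, 149.0], [518.0, 159.0]]
bulls 422 c [0.5273 0.2917 0.1618] z [0.1389 0.1601 0.1981] rect ((500.0889587402344, 288.22979736328125), (254.40655517578125, 110.66629791259766), 15.49588680267334) [[363.0, 308.0], [392.0, 201.0], [637.0, 269.0], [608.0, 376.0]]
```

View pics/crop.png

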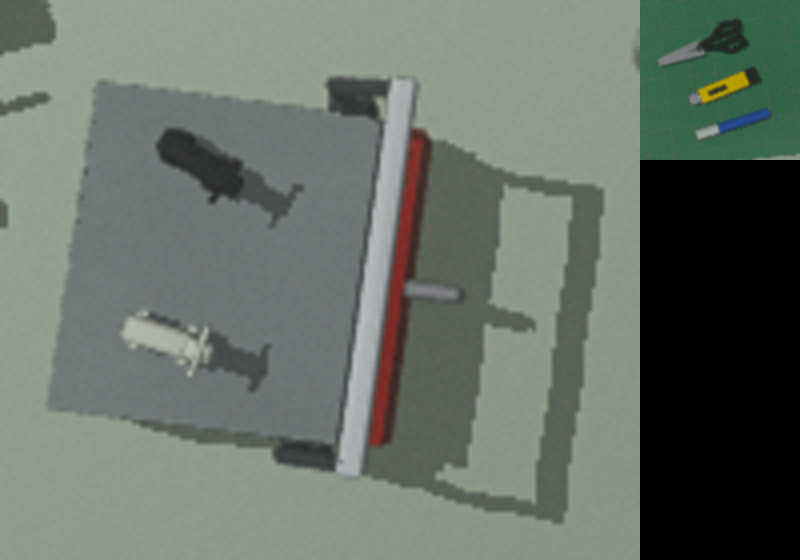

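The crop shows the handle stub running from the red front to about (462,293) in the crop, which is (235.5,223) in the full picture. The knife's steel nose is on its left (world +y), so the fingers will go across it.

```bash
cat > m2.py <<'E'
from h import *
c=dict(np.load('pics/top0.npz')); W=cloud(c); px=c['pixels'].astype(int)
v,u=np.mgrid[:420,:560]; r,g,b=[px[...,i] for i in range(3)]
M=cv2.Rodrigues(c['rvec'].reshape(3,1))[0]; C=-M.T@c['tvec'].reshape(3)
def plane(us,vs,h):
    d=np.stack([(us-c['cx'])/c['fx'],(vs-c['cy'])/c['fy'],np.ones_like(us,float)],-1)@M
    return (C+d*((h-C[2])/d[...,2])[...,None])[...,:2]
reg=(u>120)&(u<280)&(v>150)&(v<290); z=W[...,2]
def T(P,yaw,o): 
    x=np.array([np.cos(yaw),np.sin(yaw)]);y=np.array([-x[1],x[0]]);return np.stack([(P-o)@x,(P-o)@y],-1)
# edges of the top plate, in plane z=.116
m=reg&(z>.110)&(z<.122)
P=plane(u[m].astype(float),v[m].astype(float),.116)
from scipy.optimize import minimize
best=None
for yaw in np.radians(np.arange(81,87,.1)):
    q=T(P,yaw,np.zeros(2)); ym=(q[:,1].min()+q[:,1].max())/2
    k=abs(q[:,1]-np.median(q[:,1]))<.2
    # back edge straightness: max x per y bin
    bins=np.digitize(q[:,1],np.arange(-1,1,.01)); e=[q[bins==i,0].max() for i in np.unique(bins) if (bins==i).sum()>60]
    s=np.std(e[1:-1])
    if best is None or s<best[0]: best=(s,yaw,np.mean(e[1:-1]))
print('back edge',best[0],np.degrees(best[1]),best[2])
yaw=best[1]; q=T(P,yaw,np.zeros(2)); k=(q[:,0]<best[2]-.02)&(q[:,0]>best[2]-.15)
bx=np.digitize(q[k,0],np.arange(-1,1,.01)); Y=q[k,1]
lo=[Y[bx==i].min() for i in np.unique(bx)][1:-1];hi=[Y[bx==i].max() for i in np.unique(bx)][1:-1]
print('side slopes deg',np.degrees(np.polyfit(np.arange(len(lo))*.01,lo,1)[0]),np.degrees(np.polyfit(np.arange(len(hi))*.01,hi,1)[0]),np.median(lo),np.median(hi))
ox=best[2]-.291; oy=(np.median(lo)+np.median(hi))/2
x=np.array([np.cos(yaw),np.sin(yaw)]);yv=np.array([-x[1],x[0]]); o=ox*x+oy*yv
print('origin',o)
m=reg&(z>.214)&(z<.23); L=T(plane(u[m].astype(float),v[m].astype(float),.222),yaw,o)
s=np.polyfit(L[:,1],L[:,0],1); print('lamp x',np.median(L[:,0]),'slope deg',np.degrees(s[0]),'y',L[:,1].min(),L[:,1].max())
m=reg&(r>g+60)&(z>.08); F=T(plane(u[m].astype(float),v[m].astype(float),.096),yaw,o); s=np.polyfit(F[:,1],F[:,0],1)
print('front top x',F[:,0].min(),np.percentile(F[:,0],[3,50,97]),'slope',np.degrees(s[0]),'y',F[:,1].min(),F[:,1].max())
hu,hv=np.meshgrid(np.arange(224,242),np.arange(216,232)); 
H=T(plane(hu.astype(float),hv.astype(float),.086),yaw,o)*1000
for i in range(16): print(hv[i,0],' '.join('%3d'%t for t in px[hv[i,0],224:242].mean(1)))
print('tip at(235,223):',T(plane(np.array(235.),np.array(223.),.086)[None],yaw,o))
# knife: yellow + black tail + steel
mm=(u>338)&(u<386)&(v>220)&(v<246)&~((g>r+25)&(g>b))&~(b>r+30)
n,l,st,ce=cv2.connectedComponentsWithStats(mm.astype(np.uint8)); i=1+np.argmax(st[1:,4]); k=l==i
K=plane(u[k].astype(float),v[k].astype(float),.020); R_=cv2.minAreaRect((K*1000).astype(np.float32)); print('knife',k.sum(),R_,cv2.boxPoints(R_).tolist())
Kc=K.mean(0);e=np.linalg.svd(K-Kc)[2][0];print(Kc,e)
E
python3 m2.py
```

```text
back edge 0.0005135245935982213 83.49999999999986 0.4484089519255727
side slopes deg -0.008535592527713515 0.004379847184139628 -0.6178155805121905 -0.3791311330518036
origin [0.5130883  0.09996832]
lamp x 0.056676330201789034 slope deg 0.20560278091169212 y -0.13304934131297755 0.1328938293771633
front top x 0.05309283865875529 [0.05348177 0.05704508 0.060614  ] slope 0.12660018729273345 y -0.1081091138351535 0.11547540959365049
216  90  90  92  91  92  90  91  92  92  89  92  94  90  91  93  90  90  91
217  91  91  91  92  92  90  92  92  92  91  91  91  91  93  92  91  94  90
218  89  95  90  93  89  91  91  93  92  93  92  94  90  92  92  92  90  91
219  89  91  88  89  90  90  92  90  90  91  93  89  91  92  91  89  91  90
220  88  86  84  85  85  84  90  89  90  92  90  93  93  90  90  92  92  88
221 115 115 113 109 108 104 102  91  91  89  85  91  93  92  94  94  92  92
222 133 132 130 128 127 121 118 113 112 111  91  74  90  92  94  92  92  88
223 115 116 117 120 118 125 122 126 131 126  99  68  84  92  91  94  92  90
224  83  85  86  89  95 105 110 110 111 112  87  68  83  9
[... 227 characters left out ...]
91  93  94  90  94
228  90  92  90  91  90  90  90  90  92  90  92  92  90  91  89  91  91  92
229  92  89  93  90  93  91  88  88  92  90  90  88  90  91  91  91  92  91
230  90  91  91  89  92  92  90  90  89  90  93  88  92  91  92  89  89  93
231  91  90  92  90  91  92  93  90  89  87  92  91  92  89  91  91  96 140
tip at(235,223): [[ 0.010101   -0.00029208]]
knife 314 ((488.7745056152344, -282.8697204589844), (30.292051315307617, 118.18307495117188), 22.983966827392578) [[451.7572021484375, -234.38333129882812], [497.904541015625, -343.1843566894531], [525.7918090820312, -331.3561096191406], [479.64447021484375, -222.55508422851562]]
[ 0.49032606 -0.2836978 ] [ 0.38558972 -0.92267035]
```

```bash
cat >> h.py <<'E'
O=np.array([.5131,.1000,0]); YAW=np.radians(83.5)
EX=np.array([np.cos(YAW),np.sin(YAW),0]); EY=np.array([-EX[1],EX[0],0]); EZ=np.array([0,0,1.])
def ch(x,y,z): return O+EX*x+EY*y+EZ*z
def inch(p): d=np.asarray(p)-O; return np.array([d@EX,d@EY,d[2]])*1000
def ori(yaw,th):   # fingers down, leaning by th deg: tips point towards heading yaw; tool x ~ heading
    t=np.radians(th); ex=np.array([np.cos(yaw),np.sin(yaw),0]); ey=np.array([-ex[1],ex[0],0])
    zt=np.sin(t)*ex-np.cos(t)*EZ; y=-ey; return R.from_matrix(np.stack([np.cross(y,zt),y,zt],1))
def cur():
    o=get_obs(); return o['ee_pos'],R.from_euler('xyz',o['eef_rot'])
def plan(way,g,start=None,vmax=.024,wmax=.1):
    p,q=start or cur()
    for tp,tq in way:
        d=(q.inv()*tq).as_rotvec(); n=int(np.ceil(max(np.linalg.norm(tp-p)/vmax,np.linalg.norm(d)/wmax,1)))
        p0=p
        rows=[]
        for i in range(n):
            s=q.inv().apply(p0+(tp-p0)*(i+1)/n-p)/.03; s=np.round(s,2); w=np.round((q.inv()*tq).as_rotvec()/(n-i)/.12,2)
            rows.append([s.tolist(),w.tolist(),g]); p=p+q.apply(s*.03); q=q*R.from_rotvec(w*.12)
        print(n); 
        for i in range(0,n,12): print(str(rows[i:i+12]).replace(' ',''))
        print('end',p.round(4),'err mm',((p-tp)*1000).round(1))
def stat():
    o=get_obs(); q=R.from_euler('xyz',o['eef_rot']); print(round(o['time_s'],2),'chest',inch(o['ee_pos']).round(1),'world',o['ee_pos'].round(4),'z',q.apply([0,0,1]).round(3),'y',q.apply([0,1,0]).round(3),'F',o['force'].round(1),'w',round(o['grip_width'],4),round(o['grip_force'],1))
E
python3 - <<'E'
from h import *
p,q=cur(); Q=ori(YAW,35); g=ch(.028,0,.0515)
pre=g-Q.apply([0,0,.11])
plan([(p+[0.03,-.02,.1],q),(np.array([.46,-.03,.28]),Q),(pre,Q),(g,Q)],-.2)
E
```

```text
5
[[[-0.23,-0.08,-0.67],[0.0,0.0,0.0],-0.2],[[-0.22,-0.09,-0.66],[0.0,0.0,0.0],-0.2],[[-0.23,-0.08,-0.67],[0.0,0.0,0.0],-0.2],[[-0.22,-0.09,-0.67],[0.0,0.0,0.0],-0.2],[[-0.23,-0.08,-0.66],[0.0,0.0,0.0],-0.2]]
end [0.1574 0.5148 0.3049] err mm [ 0.1 -0.  -0.1]
26
[[[-0.54,-0.59,0.03],[-0.14,0.16,0.45],-0.2],[[-0.57,-0.56,0.01],[-0.14,0.16,0.45],-0.2],[[-0.6,-0.53,-0.0],[-0.14,0.16,0.45],-0.2],[[-0.63,-0.49,-0.03],[-0.14,0.16,0.45],-0.2],[[-0.65,-0.46,-0.05],[-0.14,0.16,0.45],-0.2],[[-0.67,-0.43,-0.07],[-0.14,0.16,0.45],-0.2],[[-0.7,-0.38,-0.09],[-0.14,0.16,0.45],-0.2],[[-0.71,-0.34,-0.11],[-0.14,0.16,0.45],-0.2],[[-0.73,-0.31,-0.13],[-0.14,0.16,0.45],-0.2],[[-0.74,-0.26,-0.14],[-0.14,0.16,0.45],-0.2],[[-0.75,-0.22,-0.17],[-0.14,0.16,0.45],-0.2],[[-0.76,-0.17,-0.18],[-0.14,0.16,0.45],-0.2]]
[[[-0.77,-0.13,-0.2],[-0.14,0.16,0.45],-0.2],[[-0.76,-0.09,-0.22],[-0.14,0.16,0.45],-0.2],[[-0.76,-0.04,-0.23],[-0.14,0.16,0.45],-0.2],[[-0.76,0.0,-0.25],[-0.14,0.16,0.45],-0.2],[[-0.76,0.05,-0.26],[-0.14,0.16,0.45],-0.2],[[-0.74,0.1,-0.27],[-0.14,0.16,0.45],-0.2],[[-0.74,0.13,-0.29],[-0.14,0.16,0.4
[... 307 characters left out ...]
45],-0.2]]
end [ 0.4599 -0.0301  0.2801] err mm [-0.1 -0.1  0.1]
8
[[[0.01,0.16,0.71],[-0.0,-0.0,-0.0],-0.2],[[0.01,0.16,0.71],[-0.0,-0.0,-0.0],-0.2],[[0.01,0.16,0.72],[-0.0,-0.0,-0.0],-0.2],[[0.01,0.16,0.71],[-0.0,-0.0,-0.0],-0.2],[[0.01,0.16,0.71],[-0.0,-0.0,-0.0],-0.2],[[0.01,0.16,0.71],[-0.0,-0.0,-0.0],-0.2],[[0.02,0.16,0.71],[-0.0,-0.0,-0.0],-0.2],[[0.01,0.15,0.72],[-0.0,-0.0,-0.0],-0.2]]
end [0.509  0.0653 0.1416] err mm [-0.1  0.2 -0. ]
5
[[[-0.0,0.0,0.73],[-0.0,-0.0,-0.0],-0.2],[[-0.0,0.0,0.74],[-0.0,-0.0,-0.0],-0.2],[[-0.0,0.0,0.73],[-0.0,-0.0,-0.0],-0.2],[[-0.0,0.0,0.73],[-0.0,-0.0,-0.0],-0.2],[[-0.0,0.01,0.73],[-0.0,-0.0,-0.0],-0.2]]
end [0.5164 0.1279 0.0517] err mm [0.1 0.1 0.2]
```

Call:
send_rows --motion '[[[-0.23, -0.08, -0.67], [0, 0, 0], -0.2], [[-0.23, -0.08, -0.67], [0, 0, 0], -0.2], [[-0.23, -0.08, -0.67], [0, 0, 0], -0.2], [[-0.23, -0.08, -0.67], [0, 0, 0], -0.2], [[-0.23, -0.08, -0.67], [0, 0, 0], -0.2]]'

```text
time_s: 0.6
ee_pos: [0.1584, 0.515, 0.3065]
eef_rot: [-3.141, -0.0, 2.908]
force: [-1.1, 0.5, -1.2]
grip_width: 0.0577
grip_force: 0.0
```

Call:
send_rows --motion '[[[-0.54, -0.59, 0.03], [-0.14, 0.16, 0.45], -0.2], [[-0.57, -0.56, 0.01], [-0.14, 0.16, 0.45], -0.2], [[-0.6, -0.53, 0], [-0.14, 0.16, 0.45], -0.2], [[-0.63, -0.49, -0.03], [-0.14, 0.16, 0.45], -0.2], [[-0.65, -0.46, -0.05], [-0.14, 0.16, 0.45], -0.2], [[-0.67, -0.43, -0.07], [-0.14, 0.16, 0.45], -0.2], [[-0.7, -0.38, -0.09], [-0.14, 0.16, 0.45], -0.2], [[-0.71, -0.34, -0.11], [-0.14, 0.16, 0.45], -0.2], [[-0.73, -0.31, -0.13], [-0.14, 0.16, 0.45], -0.2], [[-0.74, -0.26, -0.14], [-0.14, 0.16, 0.45], -0.2], [[-0.75, -0.22, -0.17], [-0.14, 0.16, 0.45], -0.2], [[-0.76, -0.17, -0.18], [-0.14, 0.16, 0.45], -0.2]]'

```text
time_s: 1.8
ee_pos: [0.2981, 0.2631, 0.2941]
eef_rot: [3.023, -0.278, 2.269]
force: [0.5, -0.1, -0.1]
grip_width: 0.0376
grip_force: 0.0
```

Call:
send_rows --motion '[[[-0.77, -0.13, -0.2], [-0.14, 0.16, 0.45], -0.2], [[-0.76, -0.09, -0.22], [-0.14, 0.16, 0.45], -0.2], [[-0.76, -0.04, -0.23], [-0.14, 0.16, 0.45], -0.2], [[-0.76, 0, -0.25], [-0.14, 0.16, 0.45], -0.2], [[-0.76, 0.05, -0.26], [-0.14, 0.16, 0.45], -0.2], [[-0.74, 0.1, -0.27], [-0.14, 0.16, 0.45], -0.2], [[-0.74, 0.13, -0.29], [-0.14, 0.16, 0.45], -0.2], [[-0.72, 0.19, -0.3], [-0.14, 0.16, 0.45], -0.2], [[-0.7, 0.22, -0.31], [-0.15, 0.16, 0.45], -0.2], [[-0.68, 0.27, -0.32], [-0.14, 0.17, 0.45], -0.2], [[-0.66, 0.31, -0.32], [-0.15, 0.16, 0.44], -0.2], [[-0.64, 0.36, -0.33], [-0.14, 0.17, 0.45], -0.2]]'

```text
time_s: 3.0
ee_pos: [0.4379, 0.0115, 0.2822]
eef_rot: [3.107, -0.572, 1.582]
force: [-0.1, 0.4, 0.1]
grip_width: 0.0376
grip_force: 0.0
```

Call:
send_rows --motion '[[[-0.61, 0.39, -0.34], [-0.15, 0.16, 0.44], -0.2], [[-0.58, 0.42, -0.35], [-0.14, 0.17, 0.45], -0.2], [[0, 0, 0], [0, 0, 0], -0.2], [[0, 0, 0], [0, 0, 0], -0.2]]'

```text
time_s: 3.4
ee_pos: [0.4605, -0.0295, 0.2803]
eef_rot: [-3.14, -0.612, 1.456]
force: [-0.2, 0.5, 0.4]
grip_width: 0.0376
grip_force: 0.0
```

```bash
python3 - <<'E'
from h import *
stat(); Q=ori(YAW,35); g=ch(.028,0,.0515)
plan([(g-Q.apply([0,0,.11]),Q),(g,Q)],-.2)
E
```

```text
3.4 chest [-134.6   37.6  280.3] world [ 0.4605 -0.0295  0.2803] z [ 0.064  0.571 -0.818] y [ 0.994 -0.113 -0.001] F [-0.2  0.5  0.4] w 0.0376 0.0
8
[[[0.01,0.16,0.71],[-0.0,-0.0,-0.0],-0.2],[[0.0,0.15,0.71],[-0.0,-0.0,-0.0],-0.2],[[0.01,0.16,0.71],[-0.0,-0.0,-0.0],-0.2],[[0.01,0.16,0.72],[-0.0,-0.0,-0.0],-0.2],[[0.01,0.16,0.71],[-0.0,-0.0,-0.0],-0.2],[[0.0,0.15,0.71],[-0.0,-0.0,-0.0],-0.2],[[0.01,0.16,0.71],[-0.0,-0.01,-0.0],-0.2],[[0.01,0.16,0.71],[-0.01,-0.0,-0.01],-0.2]]
end [0.5092 0.0651 0.1416] err mm [0. 0. 0.]
5
[[[-0.0,-0.0,0.73],[0.0,-0.0,0.0],-0.2],[[-0.0,-0.0,0.74],[0.0,-0.0,0.0],-0.2],[[-0.0,-0.0,0.73],[0.0,-0.0,0.0],-0.2],[[-0.0,-0.0,0.73],[0.0,-0.0,0.0],-0.2],[[-0.0,-0.0,0.74],[0.0,-0.0,0.0],-0.2]]
end [0.5163 0.1279 0.0515] err mm [ 0.1  0.1 -0. ]
```

Tracking is accurate, so I'll go to the handle and close.

Call:
send_rows --motion '[[[0.01, 0.16, 0.71], [0, 0, 0], -0.2], [[0.01, 0.16, 0.71], [0, 0, 0], -0.2], [[0.01, 0.16, 0.71], [0, 0, 0], -0.2], [[0.01, 0.16, 0.71], [0, 0, 0], -0.2], [[0.01, 0.16, 0.71], [0, 0, 0], -0.2], [[0.01, 0.16, 0.71], [0, 0, 0], -0.2], [[0.01, 0.16, 0.71], [0, 0, 0], -0.2], [[0.01, 0.15, 0.71], [0, 0, 0], -0.2]]'

```text
time_s: 4.2
ee_pos: [0.5095, 0.0669, 0.1423]
eef_rot: [3.141, -0.612, 1.46]
force: [-0.0, -0.8, 0.9]
grip_width: 0.0375
grip_force: 0.0
```

Call:
send_rows --motion '[[[0, 0, 0.73], [0, 0, 0], -0.2], [[0, 0, 0.73], [0, 0, 0], -0.2], [[0, 0, 0.73], [0, 0, 0], -0.2], [[0, 0, 0.73], [0, 0, 0], -0.2], [[0, 0, 0.74], [0, 0, 0], -0.2], [[0, 0, 0], [0, 0, 0], -0.2]]'

```text
time_s: 4.8
ee_pos: [0.5152, 0.13, 0.0514]
eef_rot: [-3.138, -0.612, 1.458]
force: [-0.3, -0.2, 0.6]
grip_width: 0.0376
grip_force: 0.0
```

Call:
send_rows --motion '[[[0, 0, 0], [0, 0, 0], -1], [[0, 0, 0], [0, 0, 0], -1], [[0, 0, 0], [0, 0, 0], -1], [[0, 0, 0], [0, 0, 0], -1], [[0, 0, 0], [0, 0, 0], -1], [[0, 0, 0], [0, 0, 0], -1]]' --squeeze 30

```text
time_s: 5.4
ee_pos: [0.5161, 0.1282, 0.0535]
eef_rot: [-3.14, -0.613, 1.457]
force: [-9.3, -1.7, 8.8]
grip_width: 0.0113
grip_force: 30.0
```

```bash
python3 - <<'E'
from h import *
stat(); p,q=cur()
plan([(p-EX*.132,q)],-1,vmax=.012)
E
```

```text
5.4 chest [28.3  0.2 53.5] world [0.5161 0.1282 0.0535] z [ 0.063  0.572 -0.818] y [ 0.994 -0.112 -0.002] F [-9.3 -1.7  8.8] w 0.0113 30.0
11
[[[-0.33,-0.0,-0.23],[0.0,0.0,0.0],-1],[[-0.32,-0.0,-0.23],[-0.0,0.0,-0.0],-1],[[-0.33,-0.0,-0.23],[0.0,0.0,0.0],-1],[[-0.33,-0.0,-0.23],[0.0,0.0,-0.0],-1],[[-0.33,-0.0,-0.23],[0.0,0.0,0.0],-1],[[-0.32,-0.0,-0.23],[0.0,0.0,0.0],-1],[[-0.33,-0.0,-0.23],[0.0,0.0,0.0],-1],[[-0.33,-0.0,-0.23],[0.0,0.0,0.0],-1],[[-0.32,-0.0,-0.23],[0.0,0.0,0.0],-1],[[-0.33,-0.0,-0.23],[0.0,0.0,0.0],-1],[[-0.33,-0.0,-0.23],[0.0,0.0,0.0],-1]]
end [ 0.5013 -0.003   0.0534] err mm [ 0.1 -0.  -0.1]
```

Call:
send_rows --motion '[[[-0.33, 0, -0.23], [0, 0, 0], -1], [[-0.33, 0, -0.23], [0, 0, 0], -1], [[-0.33, 0, -0.23], [0, 0, 0], -1], [[-0.33, 0, -0.23], [0, 0, 0], -1], [[-0.33, 0, -0.23], [0, 0, 0], -1], [[-0.33, 0, -0.23], [0, 0, 0], -1], [[-0.33, 0, -0.23], [0, 0, 0], -1], [[-0.33, 0, -0.23], [0, 0, 0], -1], [[-0.33, 0, -0.23], [0, 0, 0], -1], [[-0.33, 0, -0.23], [0, 0, 0], -1], [[-0.33, 0, -0.23], [0, 0, 0], -1]]'

```text
time_s: 6.5
ee_pos: [0.5009, -0.0034, 0.0535]
eef_rot: [-3.139, -0.615, 1.457]
force: [-7.2, 13.3, 4.6]
grip_width: 0.0117
grip_force: 30.0
```

Call:
send_rows --motion '[[[0, 0, 0], [0, 0, 0], -1], [[0, 0, 0], [0, 0, 0], -1], [[-0.04, 0, -0.03], [0, 0, 0], -1], [[0, 0, 0], [0, 0, 0], -1], [[0, 0, 0], [0, 0, 0], -1]]'

```text
time_s: 7.0
ee_pos: [0.5008, -0.0051, 0.0531]
eef_rot: [-3.139, -0.613, 1.457]
force: [-10.3, 0.5, 9.3]
grip_width: 0.0112
grip_force: 30.0
```

```bash
python3 - <<'E'
from h import *
stat(); snap('top','top1.png')
E
```

```text
7.0 chest [-105.8    0.4   53.1] world [ 0.5008 -0.0051  0.0531] z [ 0.063  0.572 -0.818] y [ 0.994 -0.112 -0.002] F [-10.3   0.5   9.3] w 0.0112 30.0
```

View pics/top1.png

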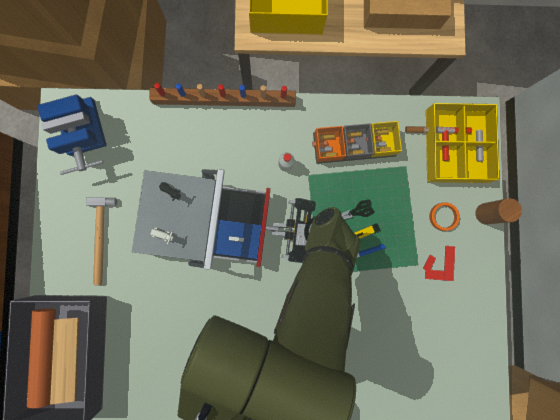

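The drawer is out: its front is at (265,228), with the blue cover and white rib at (236,239) and the empty right compartment at (240,205). I'll check the opening, then release.

```bash
cat > m3.py <<'E'
from h import *
import sys
def meas(c):
    W=cloud(c); px=c['pixels'].astype(int); v,u=np.mgrid[:420,:560]; r,g,b=[px[...,i] for i in range(3)]
    M=cv2.Rodrigues(c['rvec'].reshape(3,1))[0]; C=-M.T@c['tvec'].reshape(3)
    def pl(m,h):
        us,vs=u[m].astype(float),v[m].astype(float)
        d=np.stack([(us-c['cx'])/c['fx'],(vs-c['cy'])/c['fy'],np.ones_like(us)],-1)@M
        P=C+d*((h-C[2])/d[...,2])[...,None]; return np.array([inch(p) for p in P])
    reg=(u>180)&(u<275)&(v>170)&(v<275)
    f=pl(reg&(r>g+60)&(r>b+60)&(W[...,2]>.08),.096); print('front x',f[:,0].min().round(1),np.median(f[:,0]).round(1))
    k=pl(reg&(b>r+40),.074); print('cover x',k[:,0].min().round(1),k[:,0].max().round(1),'y',np.percentile(k[:,1],[1,99]).round(1))
    m=reg&(np.minimum(np.minimum(r,g),b)>140)&(u>224)&(u<262); k=pl(m,.092); print('rib',m.sum(),k.mean(0).round(1),k.min(0).round(1),k.max(0).round(1),'z',np.median(W[m][:,2]).round(4))
if __name__=='__main__': meas(dict(np.load('pics/'+sys.argv[1])))
E
python3 m3.py top1.npz
```

```text
front x -78.8 -73.6
cover x -66.0 63.2 y [-4.2 94.7]
rib 952 [ -7.2 -54.8  92. ] [ -66.2 -164.1   92. ] [ 59.5 151.8  92. ] z 0.0001
```

```bash
python3 - <<'E'
from h import *
p,q=cur(); ky=np.radians(112.7); K=ori(ky,25); n=np.array([np.cos(ky),np.sin(ky),0])
k=np.array([.4898,-.283,.010])+.002*n
plan([(p-q.apply([0,0,.14]),q),(k-K.apply([0,0,.12]),K),(k,K)],-.05)
E
```

```text
6
[[[0.0,0.0,-0.78],[0.0,0.0,0.0],-0.05],[[0.0,0.0,-0.78],[-0.0,0.0,0.0],-0.05],[[-0.0,0.0,-0.77],[-0.0,0.0,0.0],-0.05],[[-0.0,-0.0,-0.78],[-0.0,0.0,0.0],-0.05],[[-0.0,0.0,-0.78],[-0.0,0.0,0.0],-0.05],[[-0.0,0.0,-0.78],[-0.0,0.0,0.0],-0.05]]
end [ 0.4919 -0.0852  0.1677] err mm [-0.  -0.1  0.1]
11
[[[-0.68,0.13,-0.3],[0.19,-0.13,-0.33],-0.05],[[-0.69,0.1,-0.29],[0.19,-0.13,-0.33],-0.05],[[-0.69,0.07,-0.27],[0.19,-0.13,-0.34],-0.05],[[-0.7,0.03,-0.27],[0.19,-0.13,-0.33],-0.05],[[-0.71,-0.01,-0.26],[0.19,-0.13,-0.34],-0.05],[[-0.71,-0.03,-0.25],[0.19,-0.13,-0.33],-0.05],[[-0.71,-0.08,-0.24],[0.19,-0.13,-0.34],-0.05],[[-0.71,-0.1,-0.22],[0.2,-0.13,-0.33],-0.05],[[-0.71,-0.14,-0.21],[0.19,-0.14,-0.34],-0.05],[[-0.7,-0.17,-0.19],[0.2,-0.13,-0.33],-0.05],[[-0.71,-0.21,-0.18],[0.19,-0.14,-0.34],-0.05]]
end [ 0.5086 -0.3281  0.1188] err mm [-0.  -0.2  0. ]
6
[[[0.0,0.0,0.67],[0.0,0.0,0.0],-0.05],[[0.0,0.0,0.66],[0.0,0.0,0.0],-0.05],[[0.0,0.0,0.67],[0.0,0.0,0.0],-0.05],[[0.0,0.0,0.67],[0.0,0.0,0.0],-0.05],[[0.01,0.0,0.67],[0.0,0.0,0.0],-0.05],[[-0.0,0.0,0.66],[0.0,0.0,0.0],-0.05]]
end [ 0.489  -0.2811  0.0101] err mm [-0.   0.   0.1]
```

Call:
send_rows --motion '[[[0, 0, 0], [0, 0, 0], -0.2], [[0, 0, 0], [0, 0, 0], -0.2], [[0, 0, 0], [0, 0, 0], -0.2], [[0, 0, 0], [0, 0, 0], -0.2], [[0, 0, -0.78], [0, 0, 0], -0.05], [[0, 0, -0.78], [0, 0, 0], -0.05], [[0, 0, -0.78], [0, 0, 0], -0.05], [[0, 0, -0.78], [0, 0, 0], -0.05], [[0, 0, -0.78], [0, 0, 0], -0.05], [[0, 0, -0.78], [0, 0, 0], -0.05]]'

```text
time_s: 8.05
ee_pos: [0.4924, -0.086, 0.168]
eef_rot: [-3.141, -0.612, 1.457]
force: [-0.5, -0.1, -0.4]
grip_width: 0.0447
grip_force: 0.0
```

Call:
send_rows --motion '[[[-0.68, 0.13, -0.3], [0.19, -0.13, -0.33], -0.05], [[-0.69, 0.1, -0.29], [0.19, -0.13, -0.33], -0.05], [[-0.69, 0.07, -0.27], [0.19, -0.13, -0.34], -0.05], [[-0.7, 0.03, -0.27], [0.19, -0.13, -0.33], -0.05], [[-0.71, -0.01, -0.26], [0.19, -0.13, -0.34], -0.05], [[-0.71, -0.03, -0.25], [0.19, -0.13, -0.33], -0.05], [[-0.71, -0.08, -0.24], [0.19, -0.13, -0.34], -0.05], [[-0.71, -0.1, -0.22], [0.2, -0.13, -0.33], -0.05], [[-0.71, -0.14, -0.21], [0.19, -0.14, -0.34], -0.05], [[-0.7, -0.17, -0.19], [0.2, -0.13, -0.33], -0.05], [[-0.71, -0.21, -0.18], [0.19, -0.14, -0.34], -0.05], [[0, 0, 0], [0, 0, 0], -0.05]]'

```text
time_s: 9.25
ee_pos: [0.5087, -0.3297, 0.1177]
eef_rot: [3.141, -0.434, 1.965]
force: [0.6, 0.6, -0.3]
grip_width: 0.0447
grip_force: 0.0
```

```bash
python3 - <<'E'
from h import *
stat(); c=snap('wrist','w1.png')
W=cloud(c);px=c['pixels'].astype(int);r,g,b=[px[...,i] for i in range(3)]
m=(r>150)&(g>110)&(b<100)&(W[...,2]>.012)&(W[...,2]<.03)
n,l,s,_=cv2.connectedComponentsWithStats(m.astype(np.uint8)); i=1+np.argmax(s[1:,4]); P=W[l==i]
q=cv2.minAreaRect((P[:,:2]*1000).astype(np.float32)); print(len(P),q,cv2.boxPoints(q).round().tolist(),P[:,2].mean())
E
python3 m3.py top1.npz >/dev/null
```

```text
9.25 chest [-427.5  -44.3  117.7] world [ 0.5087 -0.3297  0.1177] z [-0.161  0.389 -0.907] y [0.923 0.384 0.001] F [ 0.6  0.6 -0.3] w 0.0447 0.0
2118 ((491.84765625, -281.1097412109375), (22.872617721557617, 79.67037200927734), 22.928163528442383) [[466.0, -249.0], [497.0, -322.0], [518.0, -313.0], [487.0, -240.0]] 0.018688721874950017
```

View pics/w1.png

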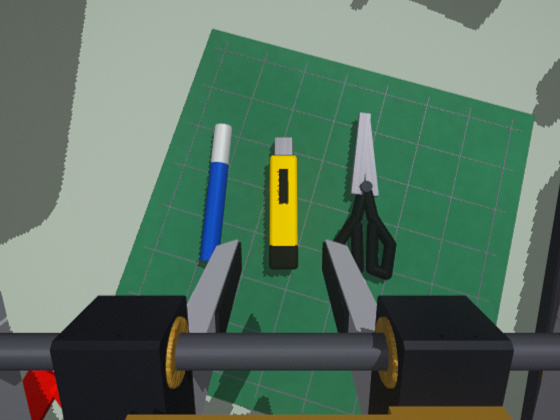

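The wrist view shows the knife at (284,203) between the open fingers, nose up in the picture. The marker (215,190) and shears (365,195) are clear of the fingers on both sides.

```bash
python3 - <<'E'
from h import *
ky=np.radians(112.8); K=ori(ky,25); n=np.array([np.cos(ky),np.sin(ky),0])
k=np.array([.4912,-.2818,.0105])+.002*n
plan([(k,K)],-.05,vmax=.022)
E
```

```text
6
[[[0.01,0.01,0.66],[0.0,0.0,-0.01],-0.05],[[0.01,0.01,0.67],[0.0,0.0,-0.0],-0.05],[[0.01,0.01,0.66],[0.01,0.0,-0.01],-0.05],[[0.01,0.01,0.66],[0.0,0.0,-0.0],-0.05],[[0.01,0.0,0.67],[0.01,0.0,-0.01],-0.05],[[0.01,0.01,0.66],[0.0,0.01,-0.0],-0.05]]
end [ 0.4903 -0.28    0.0105] err mm [-0.2  0.  -0. ]
```

Call:
send_rows --motion '[[[0.01, 0.01, 0.66], [0, 0, 0], -0.05], [[0.01, 0.01, 0.66], [0, 0, 0], -0.05], [[0.01, 0.01, 0.66], [0, 0, 0], -0.05], [[0.01, 0.01, 0.66], [0, 0, 0], -0.05], [[0.01, 0.01, 0.66], [0, 0, 0], -0.05], [[0.01, 0.01, 0.66], [0, 0, 0], -0.05], [[0, 0, 0], [0, 0, 0], -0.05], [[0, 0, 0], [0, 0, 0], -0.05]]'

```text
time_s: 10.1
ee_pos: [0.4911, -0.2798, 0.0125]
eef_rot: [3.14, -0.434, 1.966]
force: [0.4, -0.4, 0.2]
grip_width: 0.0446
grip_force: 0.0
```

Call:
send_rows --motion '[[[0, 0, 0], [0, 0, 0], -1], [[0, 0, 0], [0, 0, 0], -1], [[0, 0, 0], [0, 0, 0], -1], [[0, 0, 0], [0, 0, 0], -1], [[0, 0, 0], [0, 0, 0], -1], [[0, 0, 0], [0, 0, 0], -1]]' --squeeze 25

```text
time_s: 10.7
ee_pos: [0.491, -0.2803, 0.0122]
eef_rot: [3.14, -0.433, 1.966]
force: [-0.9, -2.3, 5.5]
grip_width: 0.0238
grip_force: 25.0
```

```bash
python3 - <<'E'
from h import *
stat(); p,q=cur(); print(p)
Q=ori(YAW,25)
t=ch(0.000,-.052,.0525+.004)
plan([(p+[0,0,.11],q),(ch(-.02,-.052,.165),Q),(ch(0,-.052,.080),Q)],-1,vmax=.02,wmax=.06)
E
```

```text
10.7 chest [-380.4  -21.1   12.2] world [ 0.491  -0.2803  0.0122] z [-0.16   0.388 -0.908] y [0.923 0.384 0.002] F [-0.9 -2.3  5.5] w 0.0238 25.0
[ 0.4910447  -0.28034238  0.01221566]
6
[[[0.26,0.0,-0.55],[0.0,0.0,0.0],-1],[[0.25,0.0,-0.56],[0.0,0.0,0.0],-1],[[0.26,0.0,-0.55],[0.0,0.0,0.0],-1],[[0.26,0.0,-0.56],[0.0,0.0,0.0],-1],[[0.25,0.0,-0.55],[0.0,0.0,0.0],-1],[[0.26,0.01,-0.56],[0.0,0.0,0.0],-1]]
end [ 0.4912 -0.2803  0.1223] err mm [0.1 0.  0.1]
19
[[[0.51,0.35,0.15],[-0.09,0.0,0.2],-1],[[0.52,0.35,0.16],[-0.09,0.0,0.2],-1],[[0.52,0.32,0.16],[-0.09,0.0,0.2],-1],[[0.53,0.31,0.17],[-0.09,0.0,0.2],-1],[[0.54,0.3,0.16],[-0.09,0.0,0.2],-1],[[0.55,0.28,0.17],[-0.09,0.0,0.2],-1],[[0.55,0.27,0.18],[-0.09,0.0,0.2],-1],[[0.56,0.25,0.17],[-0.09,0.0,0.2],-1],[[0.57,0.24,0.18],[-0.1,0.0,0.2],-1],[[0.57,0.22,0.19],[-0.09,0.0,0.2],-1],[[0.58,0.21,0.18],[-0.1,0.0,0.21],-1],[[0.58,0.18,0.19],[-0.09,0.0,0.2],-1]]
[[[0.59,0.18,0.18],[-0.1,0.0,0.21],-1],[[0.58,0.15,0.19],[-0.09,0.0,0.2],-1],[[0.6,0.14,0.2],[-0.1,0.0,0.21],-1],[[0.59,0.12,0.19],[-0.09,0.01,0.2],-1],[[0.6,0.11,0.2],[-0.1,0.0,0.21],-1],[[0.61,0.09,0.19],[-0.09,0.01,0.2],-1],[[0.6,0.07,0.2],[-0.1,0.0,0.21],-1]]
end [0.5626 0.0743 0.1651] err mm [0.1 0.  0.1]
5
[[[-0.12,-0.0,0.57],[0.0,0.0,-0.0],-1],[[-0.12,-0.0,0.57],[0.0,0.0,-0.0],-1],[[-0.12,-0.0,0.57],[0.0,0.0,-0.0],-1],[[-0.11,-0.0,0.57],[0.0,0.0,-0.0],-1],[[-0.12,-0.0,0.57],[0.0,0.0,-0.0],-1]]
end [0.5649 0.0942 0.0801] err mm [0.1 0.1 0.1]
```

Call:
send_rows --motion '[[[0.13, 0, -0.28], [0, 0, 0], -1], [[0.26, 0, -0.55], [0, 0, 0], -1], [[0.26, 0, -0.55], [0, 0, 0], -1], [[0.26, 0, -0.55], [0, 0, 0], -1], [[0.26, 0, -0.55], [0, 0, 0], -1], [[0.26, 0, -0.55], [0, 0, 0], -1], [[0.13, 0, -0.28], [0, 0, 0], -1]]'

```text
time_s: 11.4
ee_pos: [0.491, -0.2798, 0.1245]
eef_rot: [3.138, -0.431, 1.967]
force: [0.5, 0.7, -1.8]
grip_width: 0.0235
grip_force: 25.0
```

Call:
send_rows --motion '[[[0.51, 0.35, 0.15], [-0.09, 0, 0.2], -1], [[0.52, 0.35, 0.16], [-0.09, 0, 0.2], -1], [[0.52, 0.32, 0.16], [-0.09, 0, 0.2], -1], [[0.53, 0.31, 0.17], [-0.09, 0, 0.2], -1], [[0.54, 0.3, 0.16], [-0.09, 0, 0.2], -1], [[0.55, 0.28, 0.17], [-0.09, 0, 0.2], -1], [[0.55, 0.27, 0.18], [-0.09, 0, 0.2], -1], [[0.56, 0.25, 0.17], [-0.09, 0, 0.2], -1], [[0.57, 0.24, 0.18], [-0.1, 0, 0.2], -1], [[0.57, 0.22, 0.19], [-0.09, 0, 0.2], -1], [[0.58, 0.21, 0.18], [-0.1, 0, 0.21], -1], [[0.58, 0.18, 0.19], [-0.09, 0, 0.2], -1]]'

```text
time_s: 12.6
ee_pos: [0.5354, -0.0547, 0.1491]
eef_rot: [-3.141, -0.434, 1.647]
force: [-0.1, 0.7, -0.9]
grip_width: 0.0243
grip_force: 25.0
```

Call:
send_rows --motion '[[[0.59, 0.18, 0.18], [-0.1, 0, 0.21], -1], [[0.58, 0.15, 0.19], [-0.09, 0, 0.2], -1], [[0.6, 0.14, 0.2], [-0.1, 0, 0.21], -1], [[0.59, 0.12, 0.19], [-0.09, 0.01, 0.2], -1], [[0.6, 0.11, 0.2], [-0.1, 0, 0.21], -1], [[0.61, 0.09, 0.19], [-0.09, 0.01, 0.2], -1], [[0.6, 0.07, 0.2], [-0.1, 0, 0.21], -1], [[0, 0, 0], [0, 0, 0], -1], [[0, 0, 0], [0, 0, 0], -1]]'

```text
time_s: 13.5
ee_pos: [0.5617, 0.075, 0.1647]
eef_rot: [-3.141, -0.436, 1.458]
force: [-0.2, -1.0, -0.5]
grip_width: 0.0235
grip_force: 25.0
```

```bash
python3 - <<'E'
from h import *
stat(); snap('wrist','w2.png'); c=snap('top','top2.png'); snap('side','side2.png')
import m3; m3.meas(c)
Q=ori(YAW,25)
plan([(ch(.002,-.056,.080),Q),(ch(0.002,-.056,.0540),Q)],-1,vmax=.02,wmax=.06)
E
```

```text
13.5 chest [-19.3 -51.1 164.7] world [0.5617 0.075  0.1647] z [ 0.047  0.42  -0.906] y [ 0.994 -0.112 -0.   ] F [-0.2 -1.  -0.5] w 0.0235 25.0Traceback (most recent call last):
  File "<stdin>", line 3, in <module>
  File "m3.py", line 11, in meas
    f=pl(reg&(r>g+60)&(r>b+60)&(W[...,2]>.08),.096); print('front x',f[:,0].min().round(1),np.median(f[:,0]).round(1))
                                                                     ~^^^^^
IndexError: too many indices for array: array is 1-dimensional, but 2 were indexed
```

View pics/w2.png

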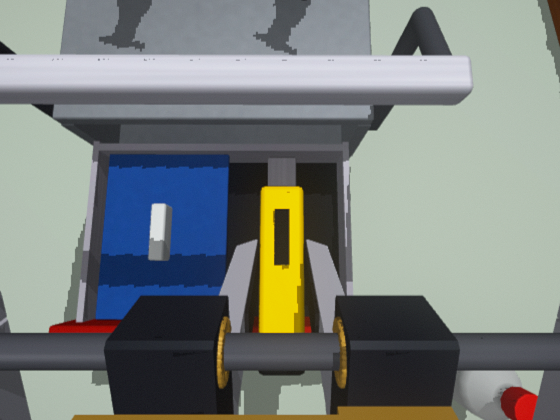

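The knife is held straight, at (282,260) in the picture. The open compartment lies below it, with the cover edge at column 229, right wall at 340 and back wall at row 155. Next I'll measure these and the knife's tilt.

```bash
python3 - <<'E'
from h import *
c=dict(np.load('pics/w2.npz')); W=cloud(c);px=c['pixels'].astype(int);r,g,b=[px[...,i] for i in range(3)]
v,u=np.mgrid[:420,:560]
def I(P): d=P-O; return np.stack([d@EX,d@EY,d[:,2]],1)*1000
k=(r>150)&(g>110)&(b<90)&(W[...,2]>.1)&(v<330); P=I(W[k]); A=np.c_[P[:,:2],np.ones(len(P))]; s=np.linalg.lstsq(A,P[:,2],rcond=None)[0]
print('yellow',P.min(0).round(1),P.max(0).round(1),'mean',P.mean(0).round(1),'tilt x,y rad',s[:2].round(3))
m=(b>r+40)&(W[...,2]>.05)&(W[...,2]<.09); P=I(W[m]); print('cover',np.percentile(P,[1,99],0).round(1).tolist())
m=(np.minimum(r,g)>140)&(u>140)&(u<180)&(v>195)&(v<265); P=I(W[m]); print('rib',np.percentile(P,[2,50,98],0).round(1).tolist())
for vv in(230,300): 
  print('row',vv,[(uu,I(W[vv,uu][None])[0].round(0).tolist()) for uu in (75,85,97,105,335,340,345,348,352,356)])
print('col',[(x,I(W[x,240][None])[0].round(0).tolist()) for x in range(120,200,5)])
Q=ori(YAW,25)
plan([(ch(.002,-.055,.080),Q),(ch(0.002,-.055,.0540),Q)],-1,vmax=.02,wmax=.06)
E
```

```text
yellow [-56.6 -65.6 166.7] [ 20.2 -39.2 358.5] mean [-21.  -51.8 172.4] tilt x,y rad [-0.022  0.005]
cover [[-60.8, -6.1, 71.1], [68.2, 93.8, 74.5]]
rib [[-4.7, 38.3, 89.3], [9.2, 43.4, 90.8], [23.4, 49.1, 92.6]]
row 230 [(75, [12.0, 162.0, -2.0]), (85, [4.0, 105.0, 79.0]), (97, [5.0, 101.0, 69.0]), (105, [5.0, 92.0, 74.0]), (335, [8.0, -101.0, 45.0]), (340, [7.0, -103.0, 58.0]), (345, [5.0, -104.0, 78.0]), (348, [5.0, -106.0, 78.0]), (352, [13.0, -125.0, -1.0]), (356, [13.0, -129.0, -1.0])]
row 300 [(75, [-58.0, 155.0, -2.0]), (85, [-50.0, 101.0, 78.0]), (97, [-51.0, 94.0, 72.0]), (105, [-51.0, 88.0, 73.0]), (335, [-33.0, -66.0, 269.0]), (340, [-32.0, -66.0, 274.0]), (345, [-32.0, -68.0, 272.0]), (348, [-32.0, -68.0, 272.0]), (352, [-32.0, -69.0, 272.0]), (356, [-32.0, -70.0, 273.0])]
col [(120, [83.0, -21.0, 112.0]), (125, [115.0, -11.0, 28.0]), (130, [109.0, -11.0, 29.0]), (135, [104.0, -11.0, 30.0]), (140, [98.0, -11.0, 31.0]), (145, [76.0, -17.0, 78.0]), (150, [71.0, -18.0, 80.0]), (155, [71.0, -16.0, 66.0]), (160, [71.0, -15.0, 53.0]), (165, [68.0, -14.0, 45.0]), (170, [64.0, -14.0, 44.0]), (175, [59.0, -14.0, 45.0]), (180, [54.0, -14.0, 46.0]), (185, [49.0, -14.0, 45.0]), (190, [45.0, -14.0, 44.0]), (195, [40.0, -14.0, 44.0])]
5
[[[-0.1,0.02,0.57],[-0.0,0.0,-0.0],-1],[[-0.11,0.03,0.57],[-0.0,0.0,-0.0],-1],[[-0.1,0.02,0.57],[-0.0,0.0,-0.0],-1],[[-0.11,0.03,0.58],[-0.0,0.0,-0.0],-1],[[-0.1,0.02,0.57],[-0.0,0.0,-0.01],-1]]
end [0.5679 0.0959 0.08  ] err mm [-0.1  0.2 -0. ]
2
[[[-0.19,0.0,0.39],[-0.0,0.0,0.0],-1],[[-0.18,0.0,0.39],[-0.0,0.0,0.0],-1]]
end [0.5678 0.0958 0.0541] err mm [-0.1 -0.   0.1]
```

Call:
send_rows --motion '[[[-0.1, 0.02, 0.57], [0, 0, 0], -1], [[-0.1, 0.02, 0.57], [0, 0, 0], -1], [[-0.1, 0.02, 0.57], [0, 0, 0], -1], [[-0.1, 0.03, 0.57], [0, 0, 0], -1], [[-0.1, 0.03, 0.57], [0, 0, 0], -1], [[-0.1, 0, 0.2], [0, 0, 0], -1], [[-0.1, 0, 0.2], [0, 0, 0], -1], [[-0.1, 0, 0.2], [0, 0, 0], -1], [[0, 0, 0], [0, 0, 0], -1], [[0, 0, 0], [0, 0, 0], -1]]'

```text
time_s: 14.65
ee_pos: [0.5681, 0.0964, 0.0608]
eef_rot: [-3.142, -0.436, 1.457]
force: [-0.3, -0.2, -1.2]
grip_width: 0.0238
grip_force: 25.0
```

```bash
python3 -c "
from h import *
stat()"
```

```text
14.65 chest [  2.6 -55.   60.8] world [0.5681 0.0964 0.0608] z [ 0.048  0.42  -0.906] y [ 0.994 -0.114 -0.   ] F [-0.3 -0.2 -1.2] w 0.0238 25.0
```

Call:
send_rows --motion '[[[-0.03, 0, 0.06], [0, 0, 0], -1], [[-0.03, 0, 0.06], [0, 0, 0], -1], [[-0.02, 0, 0.05], [0, 0, 0], -1], [[0, 0, 0], [0, 0, 0], -1], [[0, 0, 0], [0, 0, 0], -1]]'

```text
time_s: 15.15
ee_pos: [0.5679, 0.0966, 0.0547]
eef_rot: [-3.141, -0.436, 1.457]
force: [-0.4, -0.8, -0.5]
grip_width: 0.0235
grip_force: 25.0
```

Call:
send_rows --motion '[[[-0.01, 0, 0.02], [0, 0, 0], -1], [[0, 0, 0], [0, 0, 0], -1], [[0, 0, 0], [0, 0, 0], -1]]'

```text
time_s: 15.45
ee_pos: [0.5679, 0.0966, 0.0542]
eef_rot: [-3.141, -0.436, 1.457]
force: [-0.1, -0.2, 0.2]
grip_width: 0.0238
grip_force: 25.0
```

Call:
send_rows --motion '[[[-0.01, 0, 0.03], [0, 0, 0], -1], [[-0.01, 0, 0.02], [0, 0, 0], -1], [[0, 0, 0], [0, 0, 0], -1], [[0, 0, 0], [0, 0, 0], -1]]'

```text
time_s: 15.85
ee_pos: [0.5681, 0.097, 0.0541]
eef_rot: [3.141, -0.438, 1.458]
force: [-8.9, -0.9, 17.9]
grip_width: 0.0239
grip_force: 25.0
```

Call:
send_rows --motion '[[[0, 0, -0.03], [0, 0, 0], -0.4], [[0, 0, 0], [0, 0, 0], -0.2], [[0, 0, 0], [0, 0, 0], -0.1], [[0, 0, 0], [0, 0, 0], -0.1], [[0, 0, 0], [0, 0, 0], -0.1], [[0, 0, 0], [0, 0, 0], -0.1]]'

```text
time_s: 16.45
ee_pos: [0.5678, 0.0963, 0.0532]
eef_rot: [-3.141, -0.436, 1.457]
force: [0.1, -0.6, 0.1]
grip_width: 0.0424
grip_force: 0.0
```

Call:
send_rows --motion '[[[0.1, 0, -0.3], [0, 0, 0], -0.1], [[0.2, 0, -0.6], [0, 0, 0], -0.1], [[0.2, 0, -0.6], [0, 0, 0], -0.1], [[0.1, 0, -0.6], [0, 0, 0], -0.1], [[0, 0, -0.6], [0, 0, 0], -0.1], [[0, 0, -0.6], [0, 0, 0], -0.1], [[0, 0, -0.6], [0, 0, 0], -0.1], [[0, 0, 0], [0, 0, 0], -0.1], [[0, 0, 0], [0, 0, 0], -0.1]]'

```text
time_s: 17.35
ee_pos: [0.5641, 0.0634, 0.1669]
eef_rot: [-3.141, -0.436, 1.457]
force: [-0.5, 0.7, 0.4]
grip_width: 0.0425
grip_force: 0.0
```

```bash
python3 - <<'E'
from h import *
stat(); c=snap('wrist','w3.png')
W=cloud(c);px=c['pixels'].astype(int);r,g,b=[px[...,i] for i in range(3)]
v,u=np.mgrid[:420,:560]
def I(P): d=P-O; return np.stack([d@EX,d@EY,d[:,2]],1)*1000
k=(r>150)&(g>110)&(b<90)&(W[...,2]>.04)&(W[...,2]<.08); P=I(W[k]); A=np.c_[P[:,:2],np.ones(len(P))]; s=np.linalg.lstsq(A,P[:,2],rcond=None)[0]
print('yellow',np.percentile(P,[1,50,99],0).round(1).tolist(),s[:2].round(3),cv2.minAreaRect(P[:,:2].astype(np.float32)))
m=(b>r+40)&(W[...,2]>.05)&(W[...,2]<.09); P=I(W[m]); print('cover',np.percentile(P,[1,99],0).round(1).tolist())
m=(W[...,2]>.083)&(W[...,2]<.1)&(np.minimum(np.minimum(r,g),b)>90); P=I(W[m]); P=P[(abs(P[:,0])<40)&(P[:,1]>20)&(P[:,1]<70)]; print('rib',len(P),np.percentile(P,[2,50,98],0).round(1).tolist())
E
```

```text
17.35 chest [-30.6 -54.8 166.9] world [0.5641 0.0634 0.1669] z [ 0.048  0.42  -0.906] y [ 0.993 -0.114 -0.   ] F [-0.5  0.7  0.4] w 0.0425 0.0
yellow [[-36.2, -67.2, 57.4], [-3.9, -55.7, 60.8], [42.1, -44.4, 62.8]] [-0.007 -0.017] ((4.343639373779297, -56.003997802734375), (82.89032745361328, 23.40373992919922), 0.35984310507774353)
cover [[-57.6, -6.0, 71.2], [68.5, 93.8, 74.5]]
rib 941 [[-18.7, 37.6, 84.1], [2.6, 42.5, 90.6], [23.1, 48.9, 92.1]]
```

View pics/w3.png

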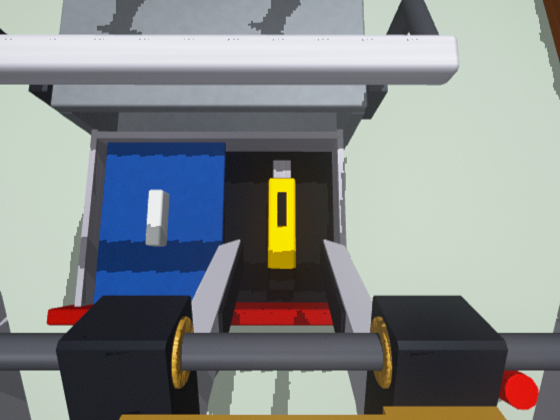

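The knife lies flat in the compartment at (282,222) in the picture, with its centre about (3.5,-56) mm in chest axes and tilt under 0.02 rad. The white rib is at (157,217). Next is the cover.

```bash
python3 - <<'E'
from h import *
Q=ori(YAW,25)
plan([(ch(-.024,.043,.140),Q),(ch(.004,.043,.0805),Q)],-.1,vmax=.022)
plan([(ch(.004,-.045,.0805),Q)],-1,(ch(.004,.043,.0805),Q),vmax=.01)
E
```

```text
5
[[[-0.04,-0.65,0.18],[-0.0,-0.0,-0.0],-0.1],[[-0.03,-0.65,0.18],[-0.0,-0.0,-0.0],-0.1],[[-0.04,-0.65,0.17],[-0.0,-0.0,-0.0],-0.1],[[-0.03,-0.65,0.18],[-0.0,-0.0,-0.0],-0.1],[[-0.04,-0.65,0.18],[-0.01,-0.0,-0.01],-0.1]]
end [0.4677 0.081  0.14  ] err mm [ 0. -0. -0.]
3
[[[0.0,-0.0,0.73],[0.0,-0.0,0.0],-0.1],[[0.01,-0.0,0.73],[0.0,-0.0,0.0],-0.1],[[-0.0,-0.0,0.73],[0.0,-0.0,0.0],-0.1]]
end [0.4709 0.1089 0.0806] err mm [0.  0.  0.1]
9
[[[-0.0,0.33,-0.0],[0.0,0.0,0.0],-1],[[0.0,0.32,0.0],[0.0,-0.0,0.0],-1],[[0.0,0.33,0.0],[0.0,-0.0,0.0],-1],[[0.0,0.32,0.0],[0.0,-0.0,0.0],-1],[[0.0,0.33,0.0],[0.0,-0.0,0.0],-1],[[0.0,0.33,0.0],[0.0,-0.0,0.0],-1],[[0.0,0.32,0.0],[0.0,-0.0,0.0],-1],[[0.0,0.33,0.0],[0.0,-0.0,0.0],-1],[[0.0,0.32,0.0],[0.0,-0.0,0.0],-1]]
end [0.5582 0.0989 0.0805] err mm [-0.1  0.   0. ]
```

Call:
send_rows --motion '[[[-0.04, -0.65, 0.18], [0, 0, 0], -0.1], [[-0.04, -0.65, 0.18], [0, 0, 0], -0.1], [[-0.04, -0.65, 0.18], [0, 0, 0], -0.1], [[-0.03, -0.65, 0.18], [0, 0, 0], -0.1], [[-0.03, -0.65, 0.17], [0, 0, 0], -0.1], [[0, 0, 0.6], [0, 0, 0], -0.1], [[0, 0, 0.6], [0, 0, 0], -0.1], [[0, 0, 0.6], [0, 0, 0], -0.1], [[0, 0, 0.38], [0, 0, 0], -0.1], [[0, 0, 0], [0, 0, 0], -0.1], [[0, 0, 0], [0, 0, 0], -0.1]]'

```text
time_s: 18.5
ee_pos: [0.4711, 0.1082, 0.0813]
eef_rot: [-3.141, -0.436, 1.457]
force: [0.7, -0.1, 0.9]
grip_width: 0.0424
grip_force: 0.0
```

Call:
send_rows --motion '[[[0, 0, 0], [0, 0, 0], -1], [[0, 0, 0], [0, 0, 0], -1], [[0, 0, 0], [0, 0, 0], -1], [[0, 0, 0], [0, 0, 0], -1], [[0, 0, 0], [0, 0, 0], -1]]' --squeeze 15

```text
time_s: 19.0
ee_pos: [0.4711, 0.1081, 0.0814]
eef_rot: [-3.141, -0.436, 1.457]
force: [-1.2, -1.4, 2.5]
grip_width: 0.0123
grip_force: 15.0
```

```bash
python3 -c "
from h import *
stat()"
```

```text
19.0 chest [ 3.3 42.7 81.4] world [0.4711 0.1081 0.0814] z [ 0.048  0.42  -0.906] y [ 0.994 -0.114 -0.   ] F [-1.2 -1.4  2.5] w 0.0123 15.0
```

Gripped (12.3 mm). Now slide it.

Call:
send_rows --motion '[[[0, 0.32, 0], [0, 0, 0], -1], [[0, 0.33, 0], [0, 0, 0], -1], [[0, 0.33, 0], [0, 0, 0], -1], [[0, 0.33, 0], [0, 0, 0], -1], [[0, 0.33, 0], [0, 0, 0], -1], [[0, 0.33, 0], [0, 0, 0], -1], [[0, 0.33, 0], [0, 0, 0], -1], [[0, 0.33, 0], [0, 0, 0], -1], [[0, 0.33, 0], [0, 0, 0], -1], [[0, 0, 0], [0, 0, 0], -1], [[0, 0, 0], [0, 0, 0], -1]]'

```text
time_s: 20.1
ee_pos: [0.5603, 0.0979, 0.0814]
eef_rot: [3.141, -0.436, 1.457]
force: [0.4, -2.5, 4.7]
grip_width: 0.0121
grip_force: 15.0
```

Call:
send_rows --motion '[[[0, 0.06, 0], [0, 0, 0], -1], [[0, 0.06, 0], [0, 0, 0], -1], [[0, 0.04, 0], [0, 0, 0], -1], [[0, 0, 0], [0, 0, 0], -1], [[0, 0, 0], [0, 0, 0], -1]]'

```text
time_s: 20.6
ee_pos: [0.5647, 0.0974, 0.0814]
eef_rot: [3.141, -0.436, 1.457]
force: [0.3, -3.4, 5.4]
grip_width: 0.0118
grip_force: 15.0
```

```bash
python3 -c "
from h import *
stat()"
```

```text
20.6 chest [  3.2 -51.6  81.4] world [0.5647 0.0974 0.0814] z [ 0.049  0.42  -0.906] y [ 0.993 -0.114  0.001] F [ 0.3 -3.4  5.4] w 0.0118 15.0
```

Call:
send_rows --motion '[[[0, 0.04, 0], [0, 0, 0], -1], [[0, 0, 0], [0, 0, 0], -1], [[0, 0, 0], [0, 0, 0], -1]]'

```text
time_s: 20.9
ee_pos: [0.565, 0.0976, 0.0814]
eef_rot: [-3.14, -0.437, 1.457]
force: [-7.2, -2.3, 9.5]
grip_width: 0.0119
grip_force: 15.0
```

Call:
send_rows --motion '[[[0, 0.03, 0], [0, 0, 0], -1], [[0, 0, 0], [0, 0, 0], -1], [[0, 0, 0], [0, 0, 0], -1]]'

```text
time_s: 21.2
ee_pos: [0.5651, 0.0978, 0.0813]
eef_rot: [-3.138, -0.437, 1.457]
force: [-12.9, -1.9, 12.4]
grip_width: 0.0122
grip_force: 15.0
```

Call:
send_rows --motion '[[[0, -0.05, 0], [0, 0, 0], -0.4], [[0, 0, 0], [0, 0, 0], -0.3], [[0, 0, 0], [0, 0, 0], -0.3], [[0, 0, 0], [0, 0, 0], -0.3], [[0, 0, -0.5], [0, 0, 0], -0.3], [[0, 0, -0.6], [0, 0, 0], -0.3], [[0, 0, -0.6], [0, 0, 0], -0.3], [[0, 0, -0.6], [0, 0, 0], -0.3], [[0, 0, -0.6], [0, 0, 0], -0.3], [[0, 0, 0], [0, 0, 0], -0.3]]'

```text
time_s: 22.2
ee_pos: [0.5615, 0.0598, 0.1629]
eef_rot: [3.137, -0.436, 1.458]
force: [0.4, -0.7, 0.5]
grip_width: 0.0325
grip_force: 0.0
```

```bash
python3 - <<'E'
from h import *
stat(); c=snap('wrist','w4.png')
W=cloud(c);px=c['pixels'].astype(int);r,g,b=[px[...,i] for i in range(3)]
def I(P): d=P-O; return np.stack([d@EX,d@EY,d[:,2]],1)*1000
m=(b>r+40)&(W[...,2]>.05)&(W[...,2]<.09); P=I(W[m]); print('cover',np.percentile(P,[1,99],0).round(1).tolist())
m=(r>g+60)&(r>b+60)&(W[...,2]>.085)&(W[...,2]<.105); P=I(W[m]); print('front',len(P),np.percentile(P,[1,50,99],0).round(1).tolist())
Q=ori(YAW,35); g=ch(-.1055,0,.0535)
plan([(ch(-.25,-.01,.20),Q),(g-Q.apply([0,0,.08]),Q),(g,Q)],-.2)
E
```

```text
22.2 chest [-34.4 -52.6 162.9] world [0.5615 0.0598 0.1629] z [ 0.052  0.419 -0.906] y [ 0.993 -0.115  0.004] F [ 0.4 -0.7  0.5] w 0.0325 0.0
cover [[-62.6, -102.0, 71.2], [69.5, -3.1, 74.5]]
front 2437 [[-119.5, -204.4, 85.5], [-71.4, -34.3, 94.8], [-65.8, 114.8, 103.7]]
10
[[[-0.6,-0.14,-0.42],[0.0,0.15,-0.0],-0.2],[[-0.59,-0.14,-0.43],[0.0,0.15,-0.0],-0.2],[[-0.58,-0.14,-0.45],[0.0,0.14,-0.0],-0.2],[[-0.58,-0.14,-0.45],[0.0,0.15,-0.0],-0.2],[[-0.56,-0.14,-0.46],[0.0,0.14,-0.0],-0.2],[[-0.56,-0.13,-0.47],[0.0,0.15,-0.0],-0.2],[[-0.55,-0.14,-0.49],[0.0,0.14,-0.0],-0.2],[[-0.55,-0.14,-0.49],[0.01,0.15,-0.0],-0.2],[[-0.53,-0.14,-0.5],[0.0,0.14,-0.0],-0.2],[[-0.52,-0.14,-0.51],[0.01,0.15,-0.0],-0.2]]
end [ 0.4948 -0.1494  0.2001] err mm [0.1 0.1 0.1]
6
[[[0.19,-0.06,0.68],[-0.0,-0.0,-0.0],-0.2],[[0.19,-0.05,0.69],[-0.0,-0.0,-0.0],-0.2],[[0.19,-0.06,0.68],[-0.0,-0.0,-0.0],-0.2],[[0.19,-0.05,0.68],[-0.0,-0.0,-0.0],-0.2],[[0.19,-0.06,0.68],[-0.0,-0.0,-0.0],-0.2],[[0.19,-0.05,0.69],[-0.0,-0.0,-0.0],-0.2]]
end [ 0.4961 -0.0503  0.119 ] err mm [ 0.2  0.1 -0. ]
4
[[[-0.0,-0.0,0.67],[-0.0,-0.0,-0.0],-0.2],[[-0.0,-0.0,0.66],[-0.0,-0.0,-0.0],-0.2],[[-0.0,-0.0,0.67],[-0.0,-0.0,-0.0],-0.2],[[-0.0,-0.0,0.66],[-0.0,-0.0,-0.0],-0.2]]
end [ 0.5013 -0.0048  0.0537] err mm [ 0.1 -0.   0.2]
```

View pics/w4.png

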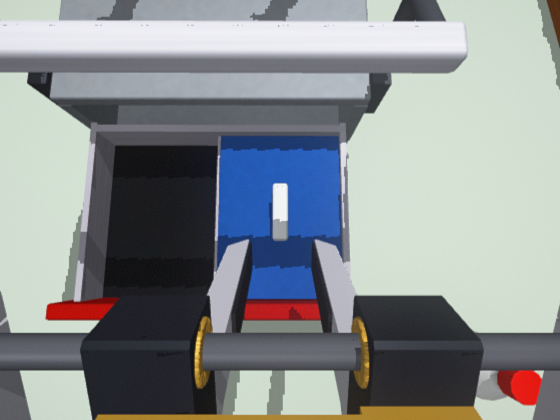

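The cover is right across, with blue filling the right compartment and the rib at (280,212). Next I'll grip the handle again.

Call:
send_rows --motion '[[[-0.6, -0.14, -0.42], [0, 0.15, 0], -0.2], [[-0.59, -0.14, -0.43], [0, 0.15, 0], -0.2], [[-0.58, -0.14, -0.45], [0, 0.14, 0], -0.2], [[-0.58, -0.14, -0.45], [0, 0.15, 0], -0.2], [[-0.56, -0.14, -0.46], [0, 0.14, 0], -0.2], [[-0.56, -0.13, -0.47], [0, 0.15, 0], -0.2], [[-0.55, -0.14, -0.49], [0, 0.14, 0], -0.2], [[-0.55, -0.14, -0.49], [0.01, 0.15, 0], -0.2], [[-0.53, -0.14, -0.5], [0, 0.14, 0], -0.2], [[-0.52, -0.14, -0.51], [0.01, 0.15, 0], -0.2]]'

```text
time_s: 23.25
ee_pos: [0.4941, -0.1494, 0.1983]
eef_rot: [-3.137, -0.613, 1.456]
force: [0.7, 0.2, -0.5]
grip_width: 0.0375
grip_force: 0.0
```

Call:
send_rows --motion '[[[0.19, -0.06, 0.68], [0, 0, 0], -0.2], [[0.19, -0.05, 0.68], [0, 0, 0], -0.2], [[0.19, -0.06, 0.68], [0, 0, 0], -0.2], [[0.19, -0.05, 0.68], [0, 0, 0], -0.2], [[0.19, -0.06, 0.68], [0, 0, 0], -0.2], [[0.19, -0.05, 0.69], [0, 0, 0], -0.2], [[0, 0, 0], [0, 0, 0], -0.2], [[0, 0, 0.67], [0, 0, 0], -0.2], [[0, 0, 0.66], [0, 0, 0], -0.2], [[0, 0, 0.67], [0, 0, 0], -0.2], [[0, 0, 0.66], [0, 0, 0], -0.2], [[0, 0, 0], [0, 0, 0], -0.2]]'

```text
time_s: 24.45
ee_pos: [0.4998, -0.0037, 0.0515]
eef_rot: [-3.135, -0.612, 1.456]
force: [-0.6, -0.1, -0.5]
grip_width: 0.0374
grip_force: 0.0
```

Call:
send_rows --motion '[[[0, 0, 0], [0, 0, 0], -1], [[0, 0, 0], [0, 0, 0], -1], [[0, 0, 0], [0, 0, 0], -1], [[0, 0, 0], [0, 0, 0], -1], [[0, 0, 0], [0, 0, 0], -1]]' --squeeze 30

```text
time_s: 24.95
ee_pos: [0.5008, -0.0048, 0.0533]
eef_rot: [-3.139, -0.611, 1.457]
force: [-4.1, -3.5, 7.1]
grip_width: 0.0113
grip_force: 30.0
```

```bash
python3 - <<'E'
from h import *
stat()
p,q=cur(); plan([(p+EX*.144,q)],-1,vmax=.0121)
E
```

```text
24.95 chest [-105.5    0.4   53.3] world [ 0.5008 -0.0048  0.0533] z [ 0.063  0.571 -0.819] y [ 0.994 -0.112 -0.002] F [-4.1 -3.5  7.1] w 0.0113 30.0
12
[[[0.33,0.0,0.23],[0.0,0.0,0.0],-1],[[0.33,0.0,0.23],[0.0,0.0,0.0],-1],[[0.32,0.0,0.23],[0.0,0.0,0.0],-1],[[0.33,0.0,0.23],[0.0,0.0,0.0],-1],[[0.33,0.0,0.23],[0.0,0.0,0.0],-1],[[0.33,0.0,0.23],[0.0,0.0,0.0],-1],[[0.32,0.0,0.23],[0.0,0.0,0.0],-1],[[0.33,0.0,0.23],[0.0,0.0,0.0],-1],[[0.33,0.0,0.23],[0.0,0.0,0.0],-1],[[0.33,0.0,0.23],[0.0,0.0,0.0],-1],[[0.32,0.0,0.23],[0.0,0.0,0.0],-1],[[0.33,0.0,0.23],[0.0,0.0,0.0],-1]]
end [0.5169 0.1384 0.0532] err mm [-0.1  0.1 -0.1]
```

Call:
send_rows --motion '[[[0.12, 0, 0.08], [0, 0, 0], -1], [[0.25, 0, 0.17], [0, 0, 0], -1], [[0.33, 0, 0.23], [0, 0, 0], -1], [[0.33, 0, 0.23], [0, 0, 0], -1], [[0.33, 0, 0.23], [0, 0, 0], -1], [[0.33, 0, 0.23], [0, 0, 0], -1], [[0.33, 0, 0.23], [0, 0, 0], -1], [[0.33, 0, 0.23], [0, 0, 0], -1], [[0.33, 0, 0.23], [0, 0, 0], -1], [[0.33, 0, 0.23], [0, 0, 0], -1], [[0.33, 0, 0.23], [0, 0, 0], -1], [[0.25, 0, 0.17], [0, 0, 0], -1]]'

```text
time_s: 26.15
ee_pos: [0.5159, 0.1268, 0.0534]
eef_rot: [-3.14, -0.611, 1.457]
force: [5.0, -5.0, -1.7]
grip_width: 0.0111
grip_force: 30.0
```

Call:
send_rows --motion '[[[0.16, 0, 0.11], [0, 0, 0], -1], [[0.11, 0, 0.08], [0, 0, 0], -1], [[0.06, 0, 0.04], [0, 0, 0], -1], [[0, 0, 0], [0, 0, 0], -1], [[0, 0, 0], [0, 0, 0], -1]]'

```text
time_s: 26.65
ee_pos: [0.5173, 0.1387, 0.0534]
eef_rot: [-3.14, -0.612, 1.457]
force: [7.7, 1.7, -3.2]
grip_width: 0.0111
grip_force: 30.0
```

```bash
python3 -c "
from h import *
stat()"
```

```text
26.65 chest [38.9  0.2 53.4] world [0.5173 0.1387 0.0534] z [ 0.064  0.571 -0.819] y [ 0.994 -0.113 -0.001] F [ 7.7  1.7 -3.2] w 0.0111 30.0
```

Call:
send_rows --motion '[[[0.05, 0, 0.04], [0, 0, 0], -1], [[0.05, 0, 0.04], [0, 0, 0], -1], [[0, 0, 0], [0, 0, 0], -1], [[0, 0, 0], [0, 0, 0], -1]]'

```text
time_s: 27.05
ee_pos: [0.5177, 0.1424, 0.0534]
eef_rot: [-3.14, -0.612, 1.457]
force: [6.0, 1.0, -0.2]
grip_width: 0.0114
grip_force: 30.0
```

Call:
send_rows --motion '[[[0.04, 0, 0.02], [0, 0, 0], -1], [[0, 0, 0], [0, 0, 0], -1], [[0, 0, 0], [0, 0, 0], -1]]'

```text
time_s: 27.35
ee_pos: [0.5178, 0.1431, 0.0534]
eef_rot: [-3.14, -0.611, 1.457]
force: [4.3, -6.9, 0.9]
grip_width: 0.0115
grip_force: 30.0
```

```bash
python3 -c "
from h import *
stat()"
```

```text
27.35 chest [43.4  0.2 53.4] world [0.5178 0.1431 0.0534] z [ 0.064  0.57  -0.819] y [ 0.994 -0.113 -0.001] F [ 4.3 -6.9  0.9] w 0.0115 30.0
```

Call:
send_rows --motion '[[[0.01, 0, 0.01], [0, 0, 0], -1], [[0, 0, 0], [0, 0, 0], -0.3], [[0, 0, 0], [0, 0, 0], -0.2], [[0, 0, 0], [0, 0, 0], -0.2], [[0, 0, 0], [0, 0, 0], -0.2], [[0, 0, -0.4], [0, 0, 0], -0.2], [[0, 0, -0.7], [0, 0, 0], -0.2], [[0, 0, -0.7], [0, 0, 0], -0.2], [[0, 0, -0.7], [0, 0, 0], -0.2], [[0, 0, -0.7], [0, 0, 0], -0.2], [[0, 0, -0.7], [0, 0, 0], -0.2], [[0, 0, -0.7], [0, 0, 0], -0.2]]'

```text
time_s: 28.55
ee_pos: [0.5084, 0.0637, 0.1677]
eef_rot: [-3.139, -0.611, 1.456]
force: [0.8, 0.4, 0.8]
grip_width: 0.0374
grip_force: 0.0
```

Call:
send_rows --motion '[[[0, 0, -0.7], [0, 0, 0], -0.2], [[0, 0, -0.3], [0, 0, 0], -0.2], [[0, 0, 0], [0, 0, 0], -0.2], [[0, 0, 0], [0, 0, 0], -0.2]]'

```text
time_s: 28.95
ee_pos: [0.5066, 0.0477, 0.1904]
eef_rot: [-3.138, -0.612, 1.456]
force: [0.3, -0.0, -1.1]
grip_width: 0.0377
grip_force: 0.0
```

```bash
python3 - <<'E'
from h import *
stat(); c=snap('top','top5.png'); snap('wrist','w5.png')
import m3
try: m3.meas(c)
except Exception as e: print(e)
E
```

```text
28.95 chest [-52.7   0.5 190.4] world [0.5066 0.0477 0.1904] z [ 0.062  0.571 -0.819] y [ 0.994 -0.112 -0.003] F [ 0.3 -0.  -1.1] w 0.0377 0.0
too many indices for array: array is 1-dimensional, but 2 were indexed
```

View pics/top5.png

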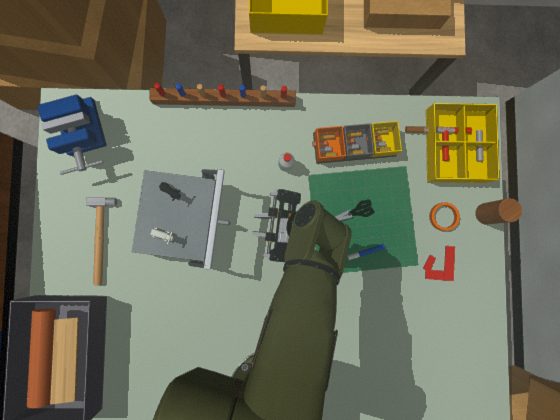

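The red front is now hidden beneath the lamp at (215,218), so the drawer is fully shut. The bystanders haven't moved and the arm is clear, so I'm handing in.

```bash
python3 -c "
from station import *
print(hand_in())"
```

```text
the job is handed in; nothing more can be done
None
```

I've handed the job in: the knife lies flat in the right-hand compartment with the cover fully across it, the drawer is shut and the other things haven't moved. It took about 29 s of the 70 s; no verdict came back.

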